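# Close the gasketed cover of a screened enclosure

### The job

Close the gasketed cover of the screened enclosure evenly with its four wing screws: two opposite ones are already snug, the other two are still loose. Run each loose one down clockwise just until you feel it bite, a few degrees into the gasket; only when all four are snug, give each about an eighth of a turn more in cross order (the second being the one diagonally opposite the first), without crushing the gasket. Let go at the end; leave the dust cap standing on the cover and the loose things around the enclosure where they are.

Things in the scene. Friction and masses are not known exactly. Their poses are not given: they have to be found in the camera images.
- enclosure: cast aluminium box with gasketed cover, bolted down; 170 mm (x) by 150 mm (y), on a base plate 210 x 190 x 8 mm, cover top 67 mm above the bench. Origin: centre of underside, z up. Three brass coaxial sockets stick out 15 mm of its +x side; a grey plate 50 x 30 mm lies on the cover near its -y edge. Wing screws at x = +-60, y = +-50 mm: 1 and 3 opposite, 2 and 4 opposite.
- grip1 (a point): wing screw 1, starts loose; enclosure corner -x, +y (seen from above with the sockets to the right: left, away from the grey plate). Point: centre of its flat steel wing, on its upright axis, 96 mm above the bench. Wing 44 mm long (this frame's x), 9 thick (y), 22 tall (z, up); below it a 16 mm hub and a 22 mm boss. Height does not change as it turns. Clockwise from above tightens.
- clamp1 (a joint): angle (rad, clockwise) screw 1 was turned past meeting the gasket. Loose: stays 0 while it runs freely (0.04 N m) for 0.4 to 1.0 rad; then it bites. On the gasket it takes 0.45 N m (grip firmly, 50 N or more), follows the wing and stays. Snug: just biting, 0.04 to 0.4; done: an eighth of a turn more, near 0.9; over 1.35 crushes the gasket. Turning back runs idle, lowers nothing.
- grip2 (a point): wing screw 2, starts snug; enclosure corner +x, +y (seen from above with the sockets to the right: right, away from the grey plate). Point: centre of its flat steel wing, on its upright axis, 96 mm above the bench. Wing 44 mm long (this frame's x), 9 thick (y), 22 tall (z, up); below it a 16 mm hub and a 22 mm boss. Height does not change as it turns. Clockwise from above tightens.
- clamp2 (a joint): angle (rad, clockwise) screw 2 was turned past meeting the gasket. Starts snug, 0.06 to 0.3. On the gasket it takes 0.45 N m (grip firmly, 50 N or more), follows the wing and stays. Snug: just biting, 0.04 to 0.4; done: an eighth of a turn more, near 0.9; over 1.35 crushes the gasket. Turning back runs idle, lowers nothing.
- grip3 (a point): wing screw 3, starts loose; enclosure corner +x, -y (seen from above with the sockets to the right: right, on the grey plate's side). Point: centre of its flat steel wing, on its upright axis, 96 mm above the bench. Wing 44 mm long (this frame's x), 9 thick (y), 22 tall (z, up); below it a 16 mm hub and a 22 mm boss. Height does not change as it turns. Clockwise from above tightens.
- clamp3 (a joint): angle (rad, clockwise) screw 3 was turned past meeting the gasket. Loose: stays 0 while it runs freely (0.04 N m) for 0.4 to 1.0 rad; then it bites. On the gasket it takes 0.45 N m (grip firmly, 50 N or more), follows the wing and stays. Snug: just biting, 0.04 to 0.4; done: an eighth of a turn more, near 0.9; over 1.35 crushes the gasket. Turning back runs idle, lowers nothing.
- grip4 (a point): wing screw 4, starts snug; enclosure corner -x, -y (seen from above with the sockets to the right: left, on the grey plate's side). Point: centre of its flat steel wing, on its upright axis, 96 mm above the bench. Wing 44 mm long (this frame's x), 9 thick (y), 22 tall (z, up); below it a 16 mm hub and a 22 mm boss. Height does not change as it turns. Clockwise from above tightens.
- clamp4 (a joint): angle (rad, clockwise) screw 4 was turned past meeting the gasket. Starts snug, 0.06 to 0.3. On the gasket it takes 0.45 N m (grip firmly, 50 N or more), follows the wing and stays. Snug: just biting, 0.04 to 0.4; done: an eighth of a turn more, near 0.9; over 1.35 crushes the gasket. Turning back runs idle, lowers nothing.
- dustcap: small black plastic dust cap, 20 mm diameter, 15 mm high, standing near the middle of the cover; origin at its underside
- screwdriver: screwdriver 160 mm long lying on the bench beside the enclosure; leave it
- attenuator: small coaxial attenuator, 46 mm long, 16 mm thick, lying on the bench beside the enclosure; leave it
- multimeter: hand multimeter 150 x 78 x 42 mm lying on the bench; leave it
- partstray: shallow black parts tray 120 x 90 x 30 mm; leave it
- mug: white mug 90 mm high; leave it

How it is judged:
On the way, in this order (a step that is already met when the one before it is completed fails the run):
1. all four screws are snug (over 0.03 rad past contact) and none is yet over 0.5 rad past contact (value of joint clamp1 between 0.03 and 0.5 rad and value of joint clamp2 between 0.03 and 0.5 rad and value of joint clamp3 between 0.03 and 0.5 rad and value of joint clamp4 between 0.03 and 0.5 rad), for 0.05 s.
2. two opposite screws are turned home (over 0.55 rad past contact) while the other two are still only snug (under 0.5 rad) (((value of joint each of clamp1, clamp3 above 0.55 rad and value of joint each of clamp2, clamp4 below 0.5 rad) or (value of joint each of clamp2, clamp4 above 0.55 rad and value of joint each of clamp1, clamp3 below 0.5 rad))), for 0.1 s.
At the end, for the whole second after the job is handed in: all four screws are between 0.55 and 1.3 rad past contact with the gasket, with the dust cap still standing on the cover (value of joint clamp1 between 0.55 and 1.3 rad and value of joint clamp2 between 0.55 and 1.3 rad and value of joint clamp3 between 0.55 and 1.3 rad and value of joint clamp4 between 0.55 and 1.3 rad and z of dustcap in the frame of enclosure above 0.06 m and angle between dustcap's own z axis and vertical below 0.2 rad); the robot touches nothing.
It fails at once if a screw is turned over 1.35 rad past contact: the gasket is crushed (value of joint any of clamp1, clamp2, clamp3, clamp4 above 1.35 rad).
It fails at once if the dust cap or another thing on the bench is moved by more than 25 mm (distance of any of dustcap, screwdriver, attenuator, multimeter, partstray, mug from where it was at the start of the episode above 0.025 m).
It also fails if it takes over 72 s, if anything falls off the work surface, if the arm or the gripper's body presses on something with over 40 N, if the wrist force passes 120 N, or if a joint passes its speed limit or range.

### The arm

A 6-joint arm with a two-finger parallel gripper is mounted at the origin on the work surface. World frame = base frame: x ahead of the robot, y to its left, z up, the work surface at z = 0. Lengths are in m, angles in rad, forces in N, time in s.
With the tool pointing down it reaches from about 0.35 to 0.725 m from the base axis. Payload 6 kg.
Tool frame: the origin (TCP) lies at the very end of the fingers, on their centre line; the grasp point (between the pads) lies r.pinch_z behind it (r.pinch_z is the distance from the TCP to the grasp point, in m); x points along the fingers, z is the direction in which the jaws open and shut, and the axes are right-handed (so a half turn about x gives the same grasp; the last joint's range is limited). The gripper opens to 85 mm and grips with 20 to 120 N. Pads are 22 mm wide; open, the fingers measure 114 mm over their backs; the gripper's body (76 mm by 85 mm) begins 54 mm behind the grasp point. The pads swing forward as they close: fully open they stand 13 mm farther back than shut.
Start: joints at [-0.951, 0.04, 0.085, 0, -1.615, -0.334], TCP at [0.169, -0.576, 0.231] pointing down, gripper open.
Joint ranges: [-2.56, 2.56], [-1.29, 2.01], [-1.08, 1.49], [-3.29, 1.98], [-2.81, -0.18], [-2.99, 2.99]. Speed limits (rad/s): [2.57, 2.57, 3.01, 3.14, 3.14, 3.14].

### API

Orientations are given as a unit quaternion [x, y, z, w].
In Python, from station import r, cams, order gives the robot as it stands.
- The arm moves only by the tool move_arm, never from a script. Its argument "rows" is a list of rows, each a list of 7 numbers: the shift along the world's x, y, z in units of 50 mm (1.0 is 50 mm), then the turn, a rotation vector about the world's x, y, z in units of 6 degrees (1.0 is 6 degrees), then the gripper command: -1 is fully open, 1 is shut, values between are in proportion. A call has 1 to 10 rows; each row shifts and turns the commanded pose from where the row before left it; what a row does not reach is not made up. A row lasts 1/8 s, in which the tool goes at most 62.5 mm and 10.7 degrees, less where a joint would pass 70% of its speed; a pose out of reach is approached as far as the arm can. A call is refused whole if a number of a shift passes 1 or a number of a turn 1, either way. A call with a gripper value outside its range is refused whole. The fingers move at their own pace and stop on an object; "newtons" is the grip in N (left out, the last holds). Time passes only in rows, so rows that do not move let the fingers close. It gives the time, the measured TCP pose, the force and the opening at its end, in the units of the state.
- r.get_obs(): the state, without advancing time (a new reading comes with each control period).
- cams.read_camera(name): name is "side" or "top"; returns a dict with "pixels" (400x640x3 uint8, red, green, blue), "mtx" (3x3 intrinsics, pixels), "view" (4x4, takes a point from world to camera coordinates). Camera axes: x right, y down, z forward; pixel columns grow to the right and rows downward; lengths in m; the calibration is good to about 2 mm. A picture is of the moment at which its call begins. There is no depth.
- order.job_done(): hands the job in, once; it reports no verdict.
The state is a dict: "clock": time; "qpos": joint angles; "joint_velocities": joint speeds; "joint_torque": joint torques, N m; "ee_pos": TCP position; "orientation": TCP orientation; "wrist_force": force on the tool from outside, world axes, zero at the start; "wrist_torque": the same for the moment, N m; "finger_gap": opening from 0.0 (shut) to 1.0 (fully open).
Only numpy, scipy, OpenCV 4.12 (cv2) and the standard library are available. Lean on these libraries where they do the work, as an engineer would, in place of code of your own. Each camera call takes 0.05 s, during which the arm holds its last target.

## Working session

There is one attempt and no reset: what is moved stays moved. The work goes in short steps, Python scripts to look and compute and a tool call to move; the robot and the scene stay as the last step left them, time stands still between calls to the robot, and variables do not carry over. Pictures are saved under pics/ and viewed, and the job is handed in when it is done.

Besides the shell and the picture viewer there is one more tool, called after "Request:" by a JSON object that holds its "api" and its "payload", one argument or row to a line. move_arm: Moves the arm, as the interface text tells. Its arguments: {"type":"object","properties":{"rows":{"type":"array","items":{"type":"array","items":{"type":"number"}}},"newtons":{"type":"number"}},"required":["rows"]}

```bash
ls; mkdir -p pics; python3 - <<'E'
from station import r,cams,order
import cv2
print(r.get_obs(), r.pinch_z)
for n in("top","side"):
    c=cams.read_camera(n); cv2.imwrite(f"pics/{n}0.png",c["pixels"][:,:,::-1]); print(c["mtx"],c["view"])
E
```

```text
pics
{'clock': 0.0, 'qpos': array([-9.51261795e-01,  4.08186540e-02,  8.37968908e-02, -4.77869147e-04,
       -1.61550499e+00, -3.33694789e-01]), 'joint_velocities': array([-2.36389610e-04, -2.97579842e-05, -7.50993922e-04,  3.46125697e-04,
        3.90747053e-04,  4.30824920e-04]), 'joint_torque': array([-2.18512549e-03, -3.68199527e+01,  3.47410440e+01,  6.93220675e+00,
       -5.54009530e-03, -3.36026460e-05]), 'ee_pos': array([ 0.1691623 , -0.5753106 ,  0.23026455]), 'orientation': array([-0.56559172,  0.42333242,  0.56665485,  0.42402589]), 'wrist_force': array([-0.18972682, -0.70326976, -0.01741511]), 'wrist_torque': array([0.00959764, 0.02236662, 0.020786  ]), 'finger_gap': 1.0023174877831442} 0.0187
[[442.63357353   0.         326.97461075]
 [  0.         442.63357353 203.75248295]
 [  0.           0.           1.        ]] [[ 0.02043952 -0.99946249 -0.02563106  0.00592631]
 [-0.99698232 -0.01845509 -0.0754034   0.5388632 ]
 [ 0.07488985  0.02709492 -0.99682364  1.10480684]
 [ 0.          0.          0.          1.        ]]
[[466.27969717   0.         315.15370844]
 [  0.         466.27969717 194.7819792 ]
 [  0.           0.           1.        ]] [[-0.97232396 -0.23356345 -0.00585009  0.52638938]
 [-0.15727286  0.6728326  -0.72288418  0.13553331]
 [ 0.17277546 -0.70195755 -0.69094445  1.08046363]
 [ 0.          0.          0.          1.        ]]
```

View pics/top0.png

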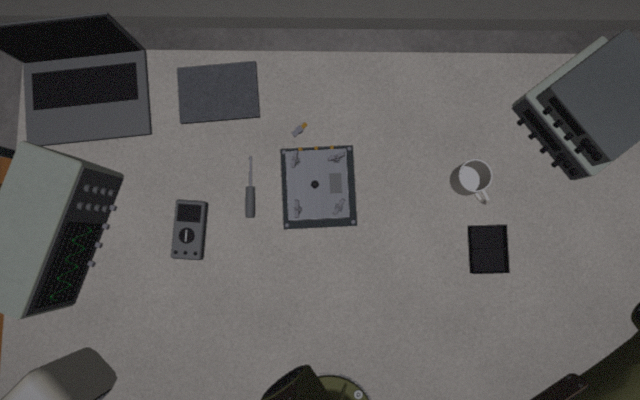

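View pics/side0.png

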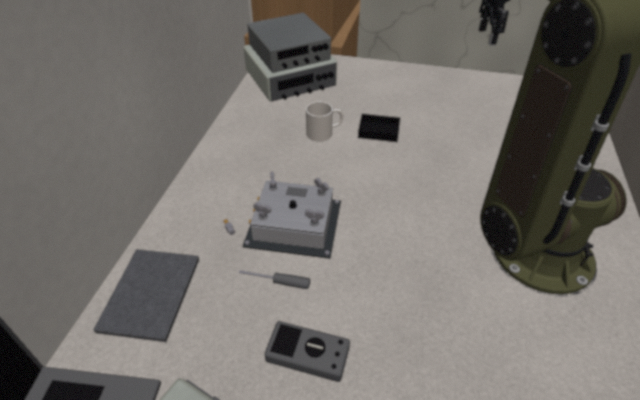

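```bash
python3 - <<'E'
import cv2
a=cv2.imread("pics/top0.png"); cv2.imwrite("pics/topz.png",cv2.resize(a[60:260,220:420],(800,600)[:1]*2 if 0 else (600,600),interpolation=cv2.INTER_CUBIC))
E
```

```text
(no output)
```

The top view shows the enclosure near (318,187), with its sockets pointing up (world +x) and the grey plate on the right (-y). I'll zoom in next.

```bash
python3 - <<'E'
import cv2
a=cv2.imread("pics/top0.png"); cv2.imwrite("pics/topz2.png",cv2.resize(a[138:238,270:370],(600,600),interpolation=cv2.INTER_CUBIC))
a=cv2.imread("pics/side0.png"); cv2.imwrite("pics/sidez2.png",cv2.resize(a[165:260,235:350],(790,600),interpolation=cv2.INTER_CUBIC))
E
```

```text
(no output)
```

View pics/topz2.png

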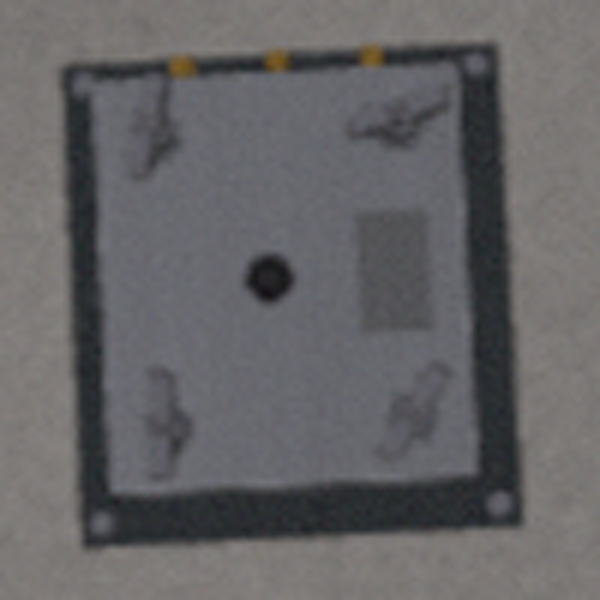

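View pics/sidez2.png

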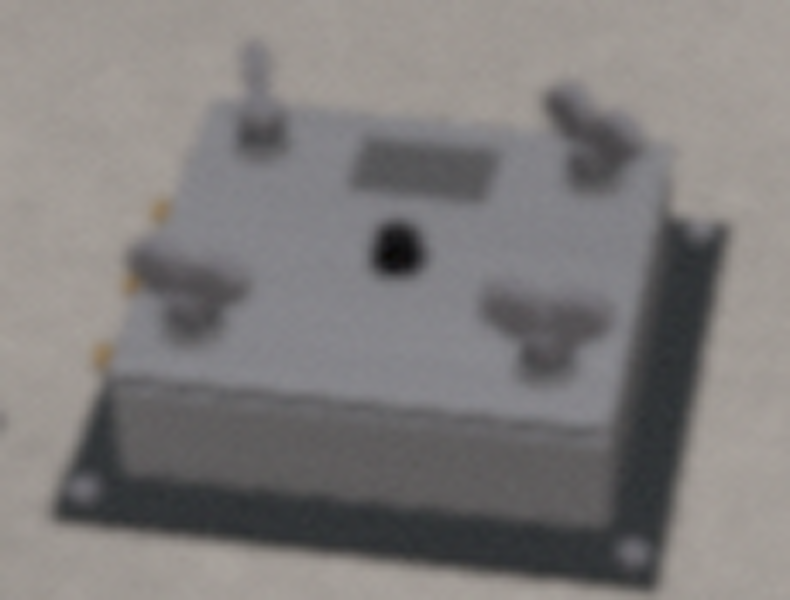

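```bash
cat > fit.py <<'E'
import numpy as np
from scipy.optimize import least_squares
K={'t':np.array([[442.63357353,0,326.97461075],[0,442.63357353,203.75248295],[0,0,1]]),'s':np.array([[466.27969717,0,315.15370844],[0,466.27969717,194.7819792],[0,0,1]])}
V={'t':np.array([[0.02043952,-0.99946249,-0.02563106,0.00592631],[-0.99698232,-0.01845509,-0.0754034,0.5388632],[0.07488985,0.02709492,-0.99682364,1.10480684]]),
's':np.array([[-0.97232396,-0.23356345,-0.00585009,0.52638938],[-0.15727286,0.6728326,-0.72288418,0.13553331],[0.17277546,-0.70195755,-0.69094445,1.08046363]])}
def proj(c,p):
    q=K[c]@(V[c]@np.r_[p,1]); return q[:2]/q[2]
def zt(u,v): return np.array([270+(u+.5)/6-.5,138+(v+.5)/6-.5])
def zs(u,v): return np.array([235+(u+.5)/(790/115)-.5,165+(v+.5)/(600/95)-.5])
def ray(c,uv,z):
    R=V[c][:,:3];t=V[c][:,3];o=-R.T@t;d=R.T@np.linalg.solve(K[c],np.r_[uv,1]);return o+d*(z-o[2])/d[2]
P=[('t',(65,68),(.105,.095,.008)),('t',(495,45),(.105,-.095,.008)),('t',(522,522),(-.105,-.095,.008)),('t',(85,547),(-.105,.095,.008)),
('t',(108,495),(-.085,.075,.067)),('t',(478,475),(-.085,-.075,.067)),('t',(462,65),(.085,-.075,.067)),
('s',(52,518),(.105,.095,.008)),('s',(657,590),(-.105,.095,.008)),('s',(732,225),(-.105,-.095,.008)),
('s',(113,378),(.085,.075,.067)),('s',(610,432),(-.085,.075,.067)),('s',(668,150),(-.085,-.075,.067)),('s',(212,103),(.085,-.075,.067))]
def W(x,p):
    c,s=np.cos(x[2]),np.sin(x[2]);return np.array([x[0]+c*p[0]-s*p[1],x[1]+s*p[0]+c*p[1],p[2]])
Z={'t':zt,'s':zs}
def res(x,cs='ts'): return np.concatenate([proj(c,W(x,p))-Z[c](*uv) for c,uv,p in P if c in cs])
if __name__=="__main__":
    for cs in('ts','t','s'):
        f=least_squares(res,[.5,0,0],args=(cs,));print(f.x,np.abs(f.fun).max());
        if cs=='ts':X=f.x;print(f.fun.reshape(-1,2).round(1))
    T={1:[('t',(162,372),(165,475)),('s',(487,297),(605,315))],2:[('t',(160,80),(145,175)),('s',(140,248),(240,285))],3:[('t',(447,98),(350,130))],4:[('t',(440,370),(385,455)),('s',(562,98),(630,135))]}
    S={1:(-.06,.05),2:(.06,.05),3:(.06,-.05),4:(-.06,-.05)}
    for k in T:
        print(k,'exp',W(X,(*S[k],.096)))
        for c,a,b in T[k]:
            A=ray(c,Z[c](*a),.1);B=ray(c,Z[c](*b),.1);d=A-B
            print(c,((A+B)/2).round(4),np.linalg.norm(d).round(4),np.degrees(np.arctan2(d[1],d[0])).round(1))
    cap=ray('t',zt(268,278),.082);print('cap',cap)
E
python3 fit.py
```

```text
[0.58420605 0.04211283 0.06986798] 1.4010871985187805
[[-1.3 -0.8]
 [ 0.1 -0.9]
 [-0.   0.6]
 [-1.2  0.1]
 [-0.3 -0.3]
 [-0.4 -0.1]
 [-1.4 -0.8]
 [ 0.1 -0.8]
 [ 0.8 -0.8]
 [ 0.3 -0.4]
 [-0.9 -1. ]
 [ 0.5 -0.6]
 [ 1.3 -1. ]
 [ 0.5 -0.8]]
[0.58353182 0.04043707 0.06802914] 0.9296403167561209
[0.58456089 0.04463707 0.07401087] 1.2759568306738345
1 exp [0.52086188 0.08780217 0.096     ]
t [0.5209 0.0853 0.1   ] 0.0407 3.1
s [0.5221 0.0885 0.1   ] 0.0394 0.2
2 exp [0.64056911 0.09617951 0.096     ]
t [0.6387 0.0927 0.1   ] 0.0386 -7.4
s [0.6409 0.0961 0.1   ] 0.0393 -15.2
3 exp [ 0.64755023 -0.00357651  0.096     ]
t [ 0.6456 -0.0049  0.1   ] 0.0405 -70.6
4 exp [ 0.527843   -0.01195385  0.096     ]
t [ 0.5271 -0.0127  0.1   ] 0.0399 -31.8
s [ 0.5286 -0.0121  0.1   ] 0.0314 -28.3
cap [0.58143238 0.04643228 0.082     ]
```

```bash
python3 - <<'E'
from scipy.spatial.transform import Rotation as R
import numpy as np
M=R.from_quat([-0.56559172,0.42333242,0.56665485,0.42402589]).as_matrix();print(M.round(3));print(np.degrees(np.arctan2(M[1,2],M[0,2])), np.degrees([-.951,-.334]))
E
```

```text
[[-0.001 -0.959 -0.282]
 [ 0.002 -0.282  0.959]
 [-1.     0.     0.002]]
106.37860525535814 [-54.48828632 -19.13679036]
```

Request:
{"api": "move_arm", "payload": {
  "rows": [
    [0.5,0.95,0,0,0,-0.4,0],
    [0.5,0.95,0,0,0,-0.4,0],
    [0.5,0.95,0,0,0,-0.4,0],
    [0.5,0.95,0,0,0,-0.4,0],
    [0.5,0.95,0,0,0,-0.4,0],
    [0.5,0.95,0,0,0,-0.4,0],
    [0.5,0.95,0,0,0,0,0],
    [0.5,0.95,0,0,0,0,0],
    [0.5,0.95,0,0,0,0,0]
  ],
  "newtons": 80
}}

```text
clock: 1.23
ee_pos: [0.3945, -0.1464, 0.2312]
orientation: [0.509, -0.491, -0.509, -0.491]
wrist_force: [1.1, 0.0, -0.2]
finger_gap: 0.502
```

Request:
{"api": "move_arm", "payload": {
  "rows": [
    [0.5,0.95,0,0,0,0,0],
    [0.5,0.95,-0.3,0,0,0,0],
    [0.5,0.95,-0.3,0,0,0,0],
    [0.5,0.95,-0.3,0,0,0,0],
    [0.5,0.95,-0.3,0,0,0,0],
    [0,0,0,0,0,0,0],
    [0,0,0,0,0,0,0]
  ]
}}

```text
clock: 2.1
ee_pos: [0.519, 0.0892, 0.171]
orientation: [-0.509, 0.492, 0.509, 0.491]
wrist_force: [-0.7, 0.7, 0.1]
finger_gap: 0.5
```

```bash
cat > look.py <<'E'
import sys,cv2,numpy as np
from station import r,cams
from scipy.spatial.transform import Rotation as R
o=r.get_obs();M=R.from_quat(o['orientation']).as_matrix()
print('t',o['clock'],'p',o['ee_pos'].round(4),'J',np.degrees(np.arctan2(M[1,2],M[0,2])).round(2),'q6',np.degrees(o['qpos'][[0,5]]).round(1),'F',o['wrist_force'].round(1),'T',o['wrist_torque'].round(3),'gap',round(o['finger_gap'],3),'ax',M[:,0].round(3))
if len(sys.argv)>1:
    ims=[]
    for n,(y0,x0) in(("top",(120,250)),("side",(130,215))):
        p=cams.read_camera(n)["pixels"][:,:,::-1];p=p[y0:y0+120,x0:x0+140]
        ims.append(cv2.resize(p,(400,343) if 0 else (395,339),interpolation=cv2.INTER_CUBIC))
    cv2.imwrite(f"pics/{sys.argv[1]}.png",np.hstack(ims))
E
python3 look.py a1
```

```text
t 2.1 p [0.519  0.0892 0.171 ] J 92.0 q6 [  31.7 -119.7] F [-0.7  0.7  0.1] T [-0.035  0.035 -0.018] gap 0.5 ax [-0.001 -0.001 -1.   ]
```

View pics/a1.png

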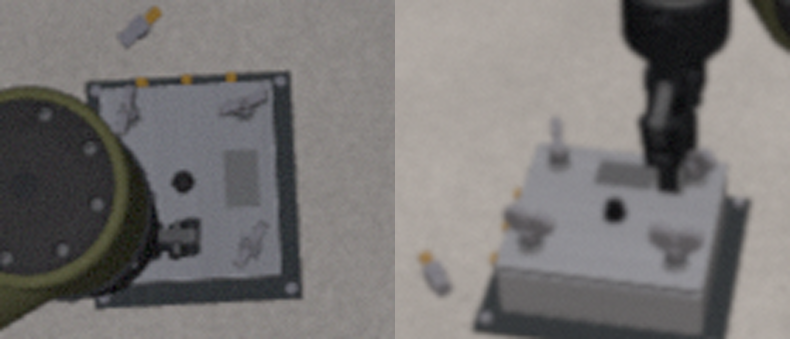

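```bash
python3 - <<'E'
from fit import *
for p in([.519,.0892,.171],[.5209,.0878,.096]):
    print((proj('t',p)-[250,120])*395/140,(proj('s',p)-[215,130])*395/140+[395,0])
E
```

```text
[118.61399131 245.120154  ] [677.46885393 169.89569785]
[129.63332035 248.9935484 ] [676.10933666 237.40431406]
```

Request:
{"api": "move_arm", "payload": {
  "rows": [
    [0,0,0,0,0,1,0],
    [0,0,0,0,0,1,0],
    [0,0,0,0,0,1,0],
    [0,0,0,0,0,1,0],
    [0,0,0,0,0,1,0],
    [0,0,0,0,0,1,0],
    [0,0,0,0,0,1,0],
    [0,0,0,0,0,1,0],
    [0,0,0,0,0,1,0],
    [0,0,0,0,0,1,0]
  ]
}}

```text
clock: 3.45
ee_pos: [0.5191, 0.0884, 0.1723]
orientation: [0.687, -0.17, -0.686, -0.171]
wrist_force: [0.9, -0.0, -0.1]
finger_gap: 0.503
```

Request:
{"api": "move_arm", "payload": {
  "rows": [
    [0,0,0,0,0,1,0],
    [0,0,0,0,0,1,0],
    [0,0,0,0,0,1,0],
    [0,0,0,0,0,1,0],
    [0,0,0,0,0,1,0],
    [0,0,0,0,0,1,0],
    [0,0,0,0,0,1,0],
    [0,0,0,0,0,1,0],
    [0,0,0,0,0,1,0],
    [0,0,0,0,0,1,0]
  ]
}}

```text
clock: 4.7
ee_pos: [0.5191, 0.0884, 0.1723]
orientation: [0.68, 0.196, -0.679, 0.195]
wrist_force: [-0.1, -0.1, 0.1]
finger_gap: 0.499
```

Request:
{"api": "move_arm", "payload": {
  "rows": [
    [0,0,0,0,0,1,0],
    [0,0,0,0,0,1,0],
    [0,0,0,0,0,1,0],
    [0,0,0,0,0,1,0],
    [0,0,0,0,0,1,0],
    [0,0,0,0,0,1,0],
    [0,0,0,0,0,1,0],
    [0,0,0,0,0,1,0],
    [0,0,0,0,0,1,0],
    [0,0,0,0,0,1,0]
  ]
}}

```text
clock: 5.95
ee_pos: [0.5191, 0.0884, 0.1723]
orientation: [0.491, 0.509, -0.49, 0.509]
wrist_force: [0.3, 0.5, -1.6]
finger_gap: 0.499
```

```bash
python3 look.py a2
```

```text
t 5.95 p [0.5191 0.0884 0.1723] J -87.91 q6 [31.6 60.5] F [ 0.3  0.5 -1.6] T [-0.047  0.029 -0.041] gap 0.499 ax [ 0.002  0.001 -1.   ]
```

View pics/a2.png

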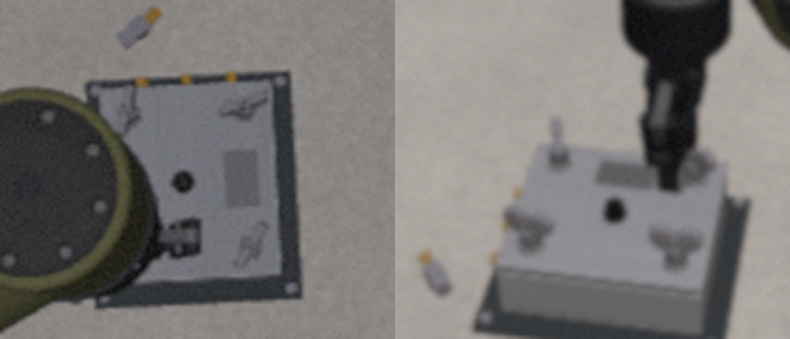

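Request:
{"api": "move_arm", "payload": {
  "rows": [
    [0.03,-0.03,-0.7,0,0,0,0],
    [0,0,-0.7,0,0,0,0],
    [0,0,-0.3,0,0,0,0],
    [0,0,-0.18,0,0,0,0],
    [0,0,0,0,0,0,0]
  ]
}}

```text
clock: 6.68
ee_pos: [0.5209, 0.0878, 0.0778]
orientation: [0.492, 0.508, -0.491, 0.509]
wrist_force: [-0.0, 0.8, -0.0]
finger_gap: 0.501
```

```bash
python3 look.py a3
```

```text
t 6.675 p [0.5209 0.0878 0.0778] J -88.06 q6 [31.4 60.5] F [-0.   0.8 -0. ] T [ 0.021 -0.    -0.029] gap 0.501 ax [ 0.001 -0.    -1.   ]
```

View pics/a3.png

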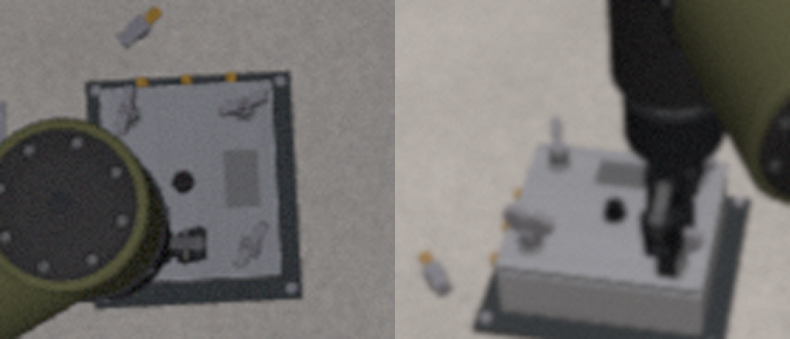

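Request:
{"api": "move_arm", "payload": {
  "rows": [
    [0,0,0,0,0,0,1],
    [0,0,0,0,0,0,1],
    [0,0,0,0,0,0,1],
    [0,0,0,0,0,0,1]
  ]
}}

```text
clock: 7.28
ee_pos: [0.5211, 0.0866, 0.0786]
orientation: [0.491, 0.508, -0.492, 0.509]
wrist_force: [-0.5, -5.6, 4.2]
finger_gap: 0.139
```

```bash
python3 look.py
```

```text
t 7.275 p [0.5211 0.0866 0.0786] J -88.05 q6 [31.4 60.5] F [-0.5 -5.6  4.2] T [-1.748  0.142  0.066] gap 0.139 ax [ 0.001 -0.002 -1.   ]
```

Request:
{"api": "move_arm", "payload": {
  "rows": [
    [0,0,0,0,0,0,1],
    [0,0,0,0,0,0,1]
  ]
}}

```text
clock: 7.52
ee_pos: [0.5211, 0.0865, 0.0786]
orientation: [0.491, 0.508, -0.492, 0.509]
wrist_force: [-1.2, -5.7, 3.4]
finger_gap: 0.133
```

```bash
python3 look.py
```

```text
t 7.525 p [0.5211 0.0865 0.0786] J -88.05 q6 [31.4 60.5] F [-1.2 -5.7  3.4] T [-1.732  0.122  0.009] gap 0.133 ax [ 0.001 -0.002 -1.   ]
```

Request:
{"api": "move_arm", "payload": {
  "rows": [
    [0,-0.025,0,0,0,-0.8,1],
    [0,0,0,0,0,-0.8,1],
    [0,0,0,0,0,-0.8,1],
    [0,0,0,0,0,-0.8,1]
  ]
}}

```text
clock: 8.02
ee_pos: [0.5212, 0.0865, 0.0786]
orientation: [0.57, 0.418, -0.569, 0.419]
wrist_force: [0.1, -1.3, 3.6]
finger_gap: 0.13
```

```bash
python3 look.py
```

```text
t 8.025 p [0.5212 0.0865 0.0786] J -107.37 q6 [31.3 41.3] F [ 0.1 -1.3  3.6] T [-0.331  0.327  0.035] gap 0.13 ax [ 0.002 -0.    -1.   ]
```

Request:
{"api": "move_arm", "payload": {
  "rows": [
    [0,0,0,0,0,-0.5,1],
    [0,0,0,0,0,-0.5,1],
    [0,0,0,0,0,-0.2,1]
  ]
}}

```text
clock: 8.4
ee_pos: [0.5212, 0.0865, 0.0785]
orientation: [0.595, 0.382, -0.594, 0.383]
wrist_force: [-2.3, -0.9, 5.3]
finger_gap: 0.135
```

```bash
python3 look.py
```

```text
t 8.4 p [0.5212 0.0865 0.0785] J -114.45 q6 [31.3 34.2] F [-2.3 -0.9  5.3] T [-0.293  0.51   0.027] gap 0.135 ax [ 0.002 -0.    -1.   ]
```

Request:
{"api": "move_arm", "payload": {
  "rows": [
    [0,0,0,0,0,-0.5,1],
    [0,0,0,0,0,-0.5,1],
    [0,0,0,0,0,-0.2,1]
  ]
}}

```text
clock: 8.78
ee_pos: [0.5212, 0.0866, 0.0785]
orientation: [0.618, 0.344, -0.617, 0.345]
wrist_force: [-1.3, -0.3, 5.5]
finger_gap: 0.135
```

```bash
python3 look.py
```

```text
t 8.775 p [0.5212 0.0866 0.0785] J -121.65 q6 [31.3 27. ] F [-1.3 -0.3  5.5] T [-0.329  0.54   0.022] gap 0.135 ax [ 0.002 -0.    -1.   ]
```

Request:
{"api": "move_arm", "payload": {
  "rows": [
    [0,0,0,0,0,-0.5,1],
    [0,0,0,0,0,-0.5,1],
    [0,0,0,0,0,-0.2,1]
  ]
}}

```text
clock: 9.15
ee_pos: [0.5213, 0.0866, 0.0785]
orientation: [0.638, 0.305, -0.637, 0.306]
wrist_force: [-0.6, -1.2, 5.3]
finger_gap: 0.134
```

```bash
python3 look.py
```

```text
t 9.15 p [0.5213 0.0866 0.0785] J -128.85 q6 [31.3 19.8] F [-0.6 -1.2  5.3] T [-0.246  0.522  0.04 ] gap 0.134 ax [ 0.002 -0.    -1.   ]
```

Request:
{"api": "move_arm", "payload": {
  "rows": [
    [0,0,0,0,0,-0.5,1],
    [0,0,0,0,0,-0.5,1],
    [0,0,0,0,0,-0.2,1]
  ]
}}

```text
clock: 9.52
ee_pos: [0.5212, 0.0866, 0.0785]
orientation: [0.656, 0.264, -0.655, 0.265]
wrist_force: [-0.7, 0.4, 5.3]
finger_gap: 0.133
```

```bash
python3 look.py
```

```text
t 9.525 p [0.5212 0.0866 0.0785] J -136.05 q6 [31.3 12.6] F [-0.7  0.4  5.3] T [-0.277  0.5    0.061] gap 0.133 ax [ 0.002 -0.    -1.   ]
```

Request:
{"api": "move_arm", "payload": {
  "rows": [
    [0,0,0,0,0,-0.5,1],
    [0,0,0,0,0,-0.5,1],
    [0,0,0,0,0,-0.2,1]
  ]
}}

```text
clock: 9.9
ee_pos: [0.5213, 0.0866, 0.0786]
orientation: [0.672, 0.223, -0.67, 0.223]
wrist_force: [-0.9, -1.3, 5.5]
finger_gap: 0.132
```

```bash
python3 look.py b1
```

```text
t 9.9 p [0.5213 0.0866 0.0786] J -143.2 q6 [31.3  5.5] F [-0.9 -1.3  5.5] T [-0.29   0.43   0.425] gap 0.132 ax [ 0.002 -0.    -1.   ]
```

View pics/b1.png

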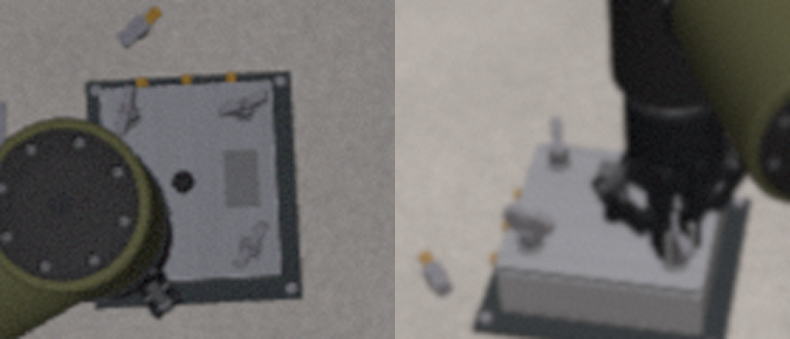

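Request:
{"api": "move_arm", "payload": {
  "rows": [
    [0,0,0,0,0,-0.5,1],
    [0,0,0,0,0,-0.5,1],
    [0,0,0,0,0,0,1]
  ]
}}

```text
clock: 10.38
ee_pos: [0.5213, 0.0867, 0.0786]
orientation: [0.682, 0.188, -0.681, 0.188]
wrist_force: [-0.9, -0.6, 5.0]
finger_gap: 0.13
```

```bash
python3 look.py
```

```text
t 10.375 p [0.5213 0.0867 0.0786] J -149.18 q6 [31.3 -0.5] F [-0.9 -0.6  5. ] T [-0.274  0.369  0.33 ] gap 0.13 ax [ 0.002 -0.    -1.   ]
```

Request:
{"api": "move_arm", "payload": {
  "rows": [
    [0,0,0,0,0,0,0],
    [0,0,0,0,0,0,0],
    [0,0,0.6,0,0,0,0],
    [0,0,0.8,0,0,0,0],
    [0.5,-0.36,0.1,0,0,-0.6,0],
    [0.5,-0.36,0,0,0,-0.6,0],
    [0.5,-0.36,0,0,0,-0.6,0],
    [0.5,-0.36,0,0,0,0,0],
    [0.5,-0.36,0,0,0,0,0],
    [0,0,0,0,0,0,0]
  ]
}}

```text
clock: 11.62
ee_pos: [0.6462, -0.0046, 0.1506]
orientation: [-0.696, -0.122, 0.697, -0.122]
wrist_force: [-1.5, -0.3, -1.1]
finger_gap: 0.498
```

```bash
python3 look.py c1
```

```text
t 11.625 p [ 0.6462 -0.0046  0.1506] J -160.14 q6 [17.3  2.6] F [-1.5 -0.3 -1.1] T [0.056 0.029 0.062] gap 0.498 ax [-0.002 -0.001 -1.   ]
```

View pics/c1.png

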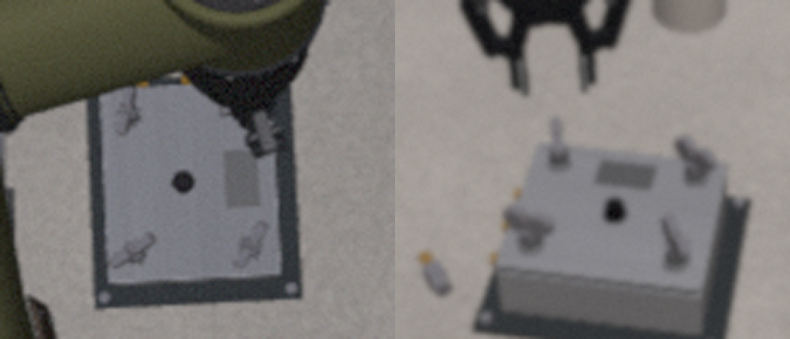

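Request:
{"api": "move_arm", "payload": {
  "rows": [
    [0.015,0,-0.6,0,0,0,0],
    [0,0,-0.6,0,0,0,0],
    [0,0,-0.25,0,0,0,0],
    [0,0,0,0,0,0,0],
    [0,0,0,0,0,0,1],
    [0,0,0,0,0,0,1],
    [0,0,0,0,0,0,1],
    [0,0,0,0,0,0,1],
    [0,0,0,0,0,0,1]
  ]
}}

```text
clock: 12.85
ee_pos: [0.6474, -0.0031, 0.0818]
orientation: [0.697, 0.123, -0.695, 0.123]
wrist_force: [-0.7, 2.1, 5.4]
finger_gap: 0.117
```

```bash
python3 look.py c2
```

```text
t 12.85 p [ 0.6474 -0.0031  0.0818] J -160.0 q6 [17.4  2.6] F [-0.7  2.1  5.4] T [0.535 0.219 0.028] gap 0.117 ax [ 0.003  0.    -1.   ]
```

View pics/c2.png

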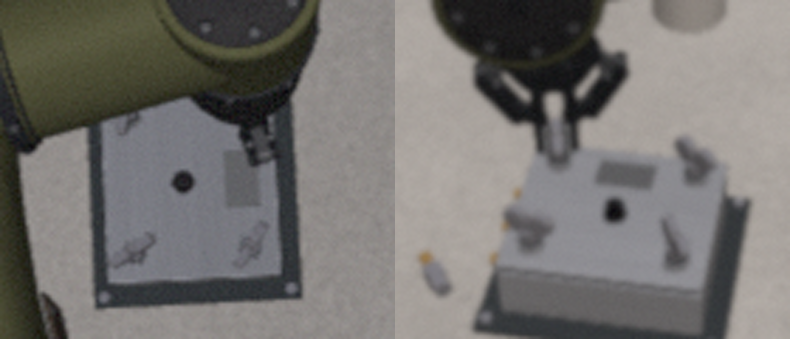

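Request:
{"api": "move_arm", "payload": {
  "rows": [
    [0,0.02,0,0,0,-0.8,1],
    [0,0,0,0,0,-0.8,1],
    [0,0,0,0,0,-0.8,1],
    [0,0,0,0,0,-0.8,1]
  ]
}}

```text
clock: 13.45
ee_pos: [0.648, -0.0029, 0.0819]
orientation: [0.709, 0.004, -0.706, 0.004]
wrist_force: [2.3, -1.6, 3.7]
finger_gap: 0.124
```

```bash
python3 look.py
```

```text
t 13.45 p [ 0.648  -0.0029  0.0819] J -179.38 q6 [ 17.5 -16.9] F [ 2.3 -1.6  3.7] T [-0.534 -0.939  0.011] gap 0.124 ax [ 0.004 -0.001 -1.   ]
```

Request:
{"api": "move_arm", "payload": {
  "rows": [
    [0,0,0,0,0,-0.5,1],
    [0,0,0,0,0,-0.5,1],
    [0,0,0,0,0,-0.2,1]
  ]
}}

```text
clock: 13.82
ee_pos: [0.6482, -0.0029, 0.0819]
orientation: [0.708, -0.04, -0.704, -0.04]
wrist_force: [4.8, -2.6, 4.5]
finger_gap: 0.122
```

```bash
python3 look.py
```

```text
t 13.825 p [ 0.6482 -0.0029  0.0819] J 173.54 q6 [ 17.5 -23.9] F [ 4.8 -2.6  4.5] T [-0.826 -1.701  0.052] gap 0.122 ax [ 0.005 -0.001 -1.   ]
```

Request:
{"api": "move_arm", "payload": {
  "rows": [
    [0.02,-0.01,0,0,0,-0.5,1],
    [0,0,0,0,0,-0.5,1],
    [0,0,0,0,0,-0.2,1]
  ]
}}

```text
clock: 14.2
ee_pos: [0.6485, -0.003, 0.0818]
orientation: [0.703, -0.084, -0.701, -0.084]
wrist_force: [1.8, -0.9, 7.2]
finger_gap: 0.123
```

```bash
python3 look.py
```

```text
t 14.2 p [ 0.6485 -0.003   0.0818] J 166.39 q6 [ 17.4 -31. ] F [ 1.8 -0.9  7.2] T [-0.239 -0.607  0.372] gap 0.123 ax [ 0.003 -0.    -1.   ]
```

Request:
{"api": "move_arm", "payload": {
  "rows": [
    [0,0,0,0,0,-0.5,1],
    [0,0,0,0,0,-0.5,1]
  ]
}}

```text
clock: 14.45
ee_pos: [0.6487, -0.0031, 0.0818]
orientation: [0.698, -0.121, -0.695, -0.121]
wrist_force: [3.2, -1.8, 7.0]
finger_gap: 0.12
```

```bash
python3 look.py
```

```text
t 14.45 p [ 0.6487 -0.0031  0.0818] J 160.37 q6 [ 17.4 -37.1] F [ 3.2 -1.8  7. ] T [-0.449 -0.966  0.493] gap 0.12 ax [ 0.004 -0.001 -1.   ]
```

Request:
{"api": "move_arm", "payload": {
  "rows": [
    [0.01,0,0,0,0,0,1],
    [0,0,0,0,0,-0.8,1],
    [0,0,0,0,0,-0.8,1],
    [0,0,0,0,0,-0.8,1],
    [0,0,0,0,0,-0.8,1]
  ]
}}

```text
clock: 15.08
ee_pos: [0.6493, -0.0034, 0.0819]
orientation: [0.668, -0.235, -0.665, -0.236]
wrist_force: [4.0, -3.2, 6.8]
finger_gap: 0.126
```

```bash
python3 look.py
```

```text
t 15.075 p [ 0.6493 -0.0034  0.0819] J 141.1 q6 [ 17.4 -56.3] F [ 4.  -3.2  6.8] T [-0.886 -1.198  0.506] gap 0.126 ax [ 0.004 -0.001 -1.   ]
```

Torque is steady near 0.5 N m, so the grip isn't slipping. I'll finish this turn.

Request:
{"api": "move_arm", "payload": {
  "rows": [
    [0.02,-0.01,0,0,0,-0.8,1],
    [0,0,0,0,0,-0.8,1],
    [0,0,0,0,0,-0.8,1],
    [0,0,0,0,0,-0.8,1],
    [0,0,0,0,0,-0.6,1],
    [0,0,0,0,0,0,1]
  ]
}}

```text
clock: 15.82
ee_pos: [0.6498, -0.004, 0.0818]
orientation: [0.608, -0.362, -0.606, -0.362]
wrist_force: [2.2, -2.7, 7.5]
finger_gap: 0.123
```

```bash
python3 look.py
```

```text
t 15.825 p [ 0.6498 -0.004   0.0818] J 118.4 q6 [ 17.3 -78.9] F [ 2.2 -2.7  7.5] T [-0.735 -0.429  0.345] gap 0.123 ax [ 0.003 -0.001 -1.   ]
```

Request:
{"api": "move_arm", "payload": {
  "rows": [
    [0,0,0,0,0,0,0],
    [0,0,0,0,0,0,0],
    [0,0,0.6,0,0,0,0],
    [0,0,0.8,0,0,1,0],
    [-0.4,0.28,0,0,0,1,0],
    [-0.4,0.28,0,0,0,1,0],
    [-0.4,0.28,0,0,0,1,0],
    [-0.4,0.28,0,0,0,1,0],
    [-0.4,0.28,0,0,0,1,0],
    [-0.4,0.28,0,0,0,1,0]
  ]
}}

```text
clock: 17.08
ee_pos: [0.5276, 0.081, 0.1489]
orientation: [-0.696, 0.119, 0.698, 0.119]
wrist_force: [-0.8, 0.6, 0.5]
finger_gap: 0.499
```

Request:
{"api": "move_arm", "payload": {
  "rows": [
    [-0.17,0.12,0,0,0,1,0],
    [0,0,0,0,0,1,0],
    [0,0,0,0,0,1,0],
    [0,0,0,0,0,1,0],
    [0,0,0,0,0,1,0],
    [0,0,0,0,0,1,0],
    [0,0,0,0,0,1,0],
    [0,0,0,0,0,1,0],
    [0,0,0,0,0,0.4,0],
    [0,0,0,0,0,0,0]
  ]
}}

```text
clock: 18.32
ee_pos: [0.5199, 0.0866, 0.149]
orientation: [-0.681, -0.188, 0.682, -0.187]
wrist_force: [-0.9, 0.3, 0.6]
finger_gap: 0.502
```

```bash
python3 look.py d1
```

```text
t 18.325 p [0.5199 0.0866 0.149 ] J -149.24 q6 [31.3 -0.6] F [-0.9  0.3  0.6] T [ 0.049 -0.038 -0.016] gap 0.502 ax [-0.002 -0.    -1.   ]
```

View pics/d1.png

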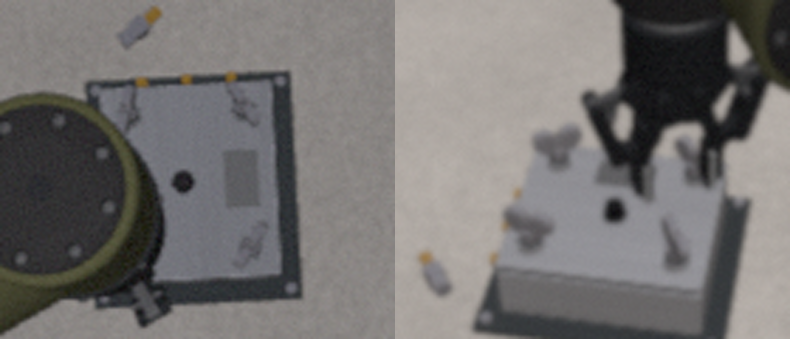

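Screw 3's wing has turned as planned, and the gripper is lined up over screw 1. I'll descend and grip.

Request:
{"api": "move_arm", "payload": {
  "rows": [
    [0.025,0,-0.6,0,0,0,0],
    [0,0,-0.6,0,0,0,0],
    [0,0,-0.22,0,0,0,0],
    [0,0,0,0,0,0,0],
    [0,0,0,0,0,0,1],
    [0,0,0,0,0,0,1],
    [0,0,0,0,0,0,1],
    [0,0,0,0,0,0,1],
    [0,0,0,0,0,0,1]
  ]
}}

```text
clock: 19.55
ee_pos: [0.5216, 0.0863, 0.0806]
orientation: [0.682, 0.187, -0.682, 0.188]
wrist_force: [-5.3, -0.9, 5.5]
finger_gap: 0.132
```

```bash
python3 look.py
```

```text
t 19.55 p [0.5216 0.0863 0.0806] J -149.23 q6 [31.2 -0.5] F [-5.3 -0.9  5.5] T [-0.456  1.802  0.012] gap 0.132 ax [ 0. -0. -1.]
```

Request:
{"api": "move_arm", "payload": {
  "rows": [
    [-0.02,0,0,0,0,-0.8,1],
    [0,0,0,0,0,-0.8,1],
    [0,0,0,0,0,-0.8,1],
    [0,0,0,0,0,-0.8,1]
  ]
}}

```text
clock: 20.05
ee_pos: [0.5214, 0.0863, 0.0806]
orientation: [0.704, 0.07, -0.703, 0.071]
wrist_force: [-0.2, -1.5, 3.3]
finger_gap: 0.13
```

```bash
python3 look.py
```

```text
t 20.05 p [0.5214 0.0863 0.0806] J -168.54 q6 [ 31.3 -19.8] F [-0.2 -1.5  3.3] T [-0.677  0.243  0.475] gap 0.13 ax [ 0.002 -0.    -1.   ]
```

Request:
{"api": "move_arm", "payload": {
  "rows": [
    [0,-0.01,0,0,0,-0.8,1],
    [0,0,0,0,0,-0.8,1],
    [0,0,0,0,0,-0.8,1],
    [0,0,0,0,0,-0.8,1],
    [0,0,0,0,0,-0.6,1],
    [0,0,0,0,0,0,1]
  ]
}}

```text
clock: 20.8
ee_pos: [0.5214, 0.0863, 0.0806]
orientation: [0.705, -0.069, -0.703, -0.069]
wrist_force: [-2.1, -0.5, 6.0]
finger_gap: 0.126
```

```bash
python3 look.py
```

```text
t 20.8 p [0.5214 0.0863 0.0806] J 168.84 q6 [ 31.3 -42.4] F [-2.1 -0.5  6. ] T [-0.093  0.672  0.32 ] gap 0.126 ax [ 0.002  0.    -1.   ]
```

Request:
{"api": "move_arm", "payload": {
  "rows": [
    [0,0,0,0,0,0,0],
    [0,0,0,0,0,0,0],
    [0,0,0.6,0,0,0,0],
    [0,0,0.8,0,0,1,0],
    [0.4,0.03,0,0,0,1,0],
    [0.4,0.03,0,0,0,1,0],
    [0.4,0.03,0,0,0,1,0],
    [0.4,0.03,0,0,0,1,0],
    [0.4,0.03,0,0,0,1,0],
    [0.4,0.03,0,0,0,1,0]
  ]
}}

```text
clock: 22.05
ee_pos: [0.6412, 0.0951, 0.1481]
orientation: [-0.681, -0.189, 0.682, -0.189]
wrist_force: [0.2, -0.0, 0.4]
finger_gap: 0.498
```

Request:
{"api": "move_arm", "payload": {
  "rows": [
    [0,0,0,0,0,1,0],
    [0,0,0,0,0,1,0],
    [0,0,0,0,0,1,0],
    [0,0,0,0,0,1,0],
    [0,0,0,0,0,1,0],
    [0,0,0,0,0,1,0],
    [0,0,0,0,0,1,0],
    [0,0,0,0,0,1,0],
    [0,0,0,0,0,0,0]
  ]
}}

```text
clock: 23.18
ee_pos: [0.6405, 0.0951, 0.1482]
orientation: [-0.546, -0.449, 0.547, -0.448]
wrist_force: [0.3, -0.4, -0.0]
finger_gap: 0.498
```

```bash
python3 look.py e1
```

```text
t 23.175 p [0.6405 0.0951 0.1482] J -101.27 q6 [26.1 52.6] F [ 0.3 -0.4 -0. ] T [-0.045  0.034 -0.01 ] gap 0.498 ax [-0.001 -0.    -1.   ]
```

View pics/e1.png

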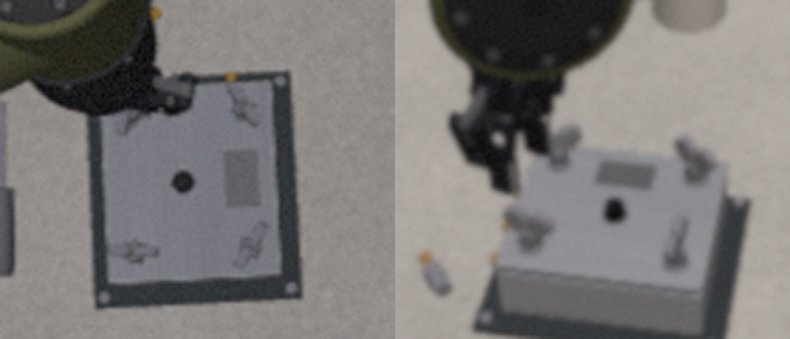

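Request:
{"api": "move_arm", "payload": {
  "rows": [
    [0.02,0,-0.6,0,0,0,0],
    [0,0,-0.6,0,0,0,0],
    [0,0,-0.2,0,0,0,0],
    [0,0,0,0,0,0,0]
  ]
}}

```text
clock: 23.78
ee_pos: [0.6416, 0.0949, 0.0786]
orientation: [-0.546, -0.448, 0.547, -0.449]
wrist_force: [0.1, 0.2, 0.0]
finger_gap: 0.498
```

```bash
python3 look.py e2
```

```text
t 23.775 p [0.6416 0.0949 0.0786] J -101.26 q6 [26.1 52.7] F [0.1 0.2 0. ] T [ 0.015 -0.06  -0.005] gap 0.498 ax [-0.001 -0.001 -1.   ]
```

View pics/e2.png

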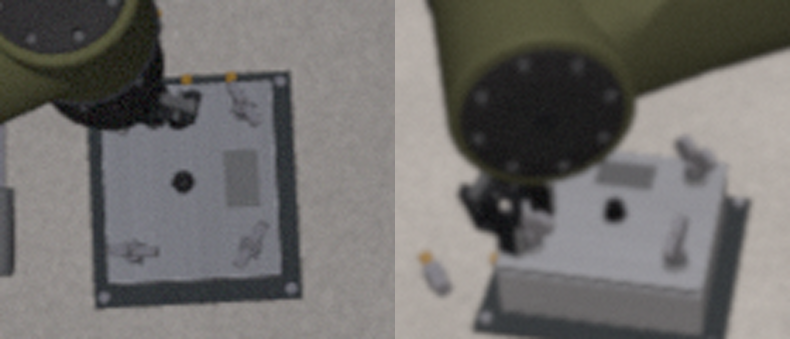

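No contact forces, and the wing is between the fingers. I'll close.

Request:
{"api": "move_arm", "payload": {
  "rows": [
    [0,0,0,0,0,0,1],
    [0,0,0,0,0,0,1],
    [0,0,0,0,0,0,1],
    [0,0,0,0,0,0,1],
    [0,0,0,0,0,0,1]
  ]
}}

```text
clock: 24.5
ee_pos: [0.6421, 0.0946, 0.0803]
orientation: [0.547, 0.448, -0.546, 0.449]
wrist_force: [-2.5, -2.4, 6.5]
finger_gap: 0.126
```

```bash
python3 look.py
```

```text
t 24.5 p [0.6421 0.0946 0.0803] J -101.23 q6 [26.  52.7] F [-2.5 -2.4  6.5] T [-0.778  0.691  0.032] gap 0.126 ax [ 0.002 -0.001 -1.   ]
```

Request:
{"api": "move_arm", "payload": {
  "rows": [
    [0,-0.01,0,0,0,-0.8,1],
    [0,0,0,0,0,-0.8,1],
    [0,0,0,0,0,-0.8,1],
    [0,0,0,0,0,-0.8,1]
  ]
}}

```text
clock: 25.0
ee_pos: [0.642, 0.0943, 0.0803]
orientation: [0.614, 0.35, -0.614, 0.351]
wrist_force: [-2.3, -1.5, 5.9]
finger_gap: 0.129
```

```bash
python3 look.py
```

```text
t 25.0 p [0.642  0.0943 0.0803] J -120.53 q6 [26.  33.4] F [-2.3 -1.5  5.9] T [-0.707  0.922  0.473] gap 0.129 ax [ 0.001 -0.001 -1.   ]
```

Request:
{"api": "move_arm", "payload": {
  "rows": [
    [-0.01,0,0,0,0,-0.8,1],
    [0,0,0,0,0,-0.8,1],
    [0,0,0,0,0,-0.8,1],
    [0,0,0,0,0,-0.8,1],
    [0,0,0,0,0,-0.6,1],
    [0,0,0,0,0,0,1]
  ]
}}

```text
clock: 25.75
ee_pos: [0.6417, 0.0941, 0.0804]
orientation: [0.672, 0.222, -0.671, 0.223]
wrist_force: [-1.2, -2.3, 6.1]
finger_gap: 0.132
```

```bash
python3 look.py
```

```text
t 25.75 p [0.6417 0.0941 0.0804] J -143.24 q6 [26.  10.7] F [-1.2 -2.3  6.1] T [-0.936  0.55   0.319] gap 0.132 ax [ 0.002 -0.001 -1.   ]
```

Request:
{"api": "move_arm", "payload": {
  "rows": [
    [0,0,0,0,0,0,0],
    [0,0,0,0,0,0,0],
    [0,0,0.6,0,0,0,0],
    [0,0,0.8,0,0,0.6,0],
    [-0.45,-0.43,0,0,0,0.8,0],
    [-0.45,-0.43,0,0,0,0.8,0],
    [-0.45,-0.43,0,0,0,0.8,0],
    [-0.45,-0.43,0,0,0,0.8,0],
    [-0.45,-0.42,0,0,0,0.1,0],
    [0,0,0,0,0,0,0]
  ]
}}

```text
clock: 27.0
ee_pos: [0.528, -0.0131, 0.1492]
orientation: [0.612, 0.354, -0.612, 0.354]
wrist_force: [0.4, -0.2, -0.2]
finger_gap: 0.505
```

```bash
python3 look.py f1
```

```text
t 27.0 p [ 0.528  -0.0131  0.1492] J -119.88 q6 [20.4 39.7] F [ 0.4 -0.2 -0.2] T [-0.001 -0.05  -0.082] gap 0.505 ax [ 0.001  0.001 -1.   ]
```

View pics/f1.png

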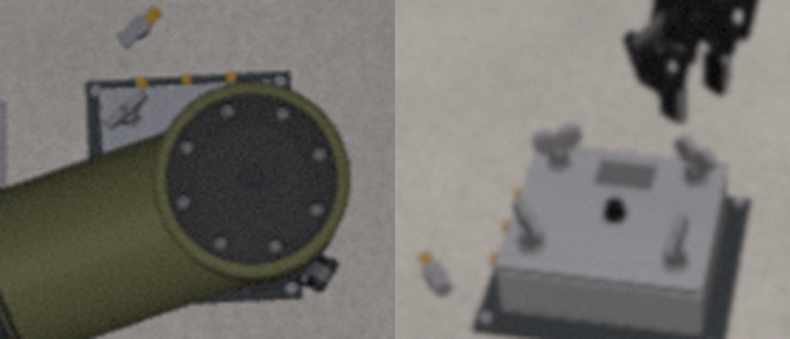

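Screw 2's wing has turned, and the cap is still at (614,211). The gripper is over screw 4, so I'll descend and grip.

Request:
{"api": "move_arm", "payload": {
  "rows": [
    [0.015,0,-0.6,0,0,0,0],
    [0,0,-0.6,0,0,0,0],
    [0,0,-0.22,0,0,0,0],
    [0,0,0,0,0,0,0],
    [0,0,0,0,0,0,1],
    [0,0,0,0,0,0,1],
    [0,0,0,0,0,0,1],
    [0,0,0,0,0,0,1],
    [0,0,0,0,0,0,1]
  ]
}}

```text
clock: 28.22
ee_pos: [0.5294, -0.0137, 0.0797]
orientation: [-0.612, -0.354, 0.612, -0.355]
wrist_force: [-4.4, -4.1, 3.4]
finger_gap: 0.131
```

```bash
python3 look.py
```

```text
t 28.225 p [ 0.5294 -0.0137  0.0797] J -119.85 q6 [20.4 39.7] F [-4.4 -4.1  3.4] T [-1.558  1.315  0.067] gap 0.131 ax [ 0.    -0.002 -1.   ]
```

Request:
{"api": "move_arm", "payload": {
  "rows": [
    [-0.015,-0.015,0,0,0,-0.8,1],
    [0,0,0,0,0,-0.8,1],
    [0,0,0,0,0,-0.8,1],
    [0,0,0,0,0,-0.8,1]
  ]
}}

```text
clock: 28.72
ee_pos: [0.5291, -0.0141, 0.0797]
orientation: [0.663, 0.246, -0.662, 0.248]
wrist_force: [-1.8, -4.4, 2.8]
finger_gap: 0.13
```

```bash
python3 look.py
```

```text
t 28.725 p [ 0.5291 -0.0141  0.0797] J -139.15 q6 [20.4 20.5] F [-1.8 -4.4  2.8] T [-1.266  0.67   0.473] gap 0.13 ax [ 0.002 -0.002 -1.   ]
```

Request:
{"api": "move_arm", "payload": {
  "rows": [
    [0,-0.02,0,0,0,-0.8,1],
    [0,0,0,0,0,-0.8,1],
    [0,0,0,0,0,-0.8,1],
    [0,0,0,0,0,-0.8,1],
    [0,0,0,0,0,-0.6,1],
    [0,0,0,0,0,0,1]
  ]
}}

```text
clock: 29.48
ee_pos: [0.5288, -0.0144, 0.0796]
orientation: [0.698, 0.112, -0.698, 0.112]
wrist_force: [-4.4, -0.0, 6.1]
finger_gap: 0.13
```

```bash
python3 look.py
```

```text
t 29.475 p [ 0.5288 -0.0144  0.0796] J -161.77 q6 [20.3 -2.1] F [-4.4 -0.   6.1] T [-0.114  1.699  0.3  ] gap 0.13 ax [ 0.001 -0.001 -1.   ]
```

Request:
{"api": "move_arm", "payload": {
  "rows": [
    [0,0,0,0,0,0,0],
    [0,0,0,0,0,0,0],
    [0,0,0.6,0,0,0,0],
    [0,0,0.8,0,0,0,0],
    [-0.5,-0.5,0.8,0,0,0,0],
    [-0.5,-0.9,0.5,0,0,0,0],
    [-0.5,-0.9,0,0,0,0,0],
    [0,-0.9,0,0,0,0,0],
    [0,-0.9,0,0,0,0,0],
    [0,0,0,0,0,0,0]
  ]
}}

```text
clock: 30.72
ee_pos: [0.4532, -0.2214, 0.2123]
orientation: [-0.698, -0.11, 0.699, -0.11]
wrist_force: [1.0, 0.4, -0.2]
finger_gap: 0.502
```

```bash
python3 look.py g1; python3 - <<'E'
import cv2
from station import cams
cv2.imwrite("pics/topend.png",cams.read_camera("top")["pixels"][:,:,::-1])
E
```

```text
t 30.725 p [ 0.4532 -0.2214  0.2123] J -162.04 q6 [-3.1 21.1] F [ 1.   0.4 -0.2] T [ 0.104 -0.011 -0.058] gap 0.502 ax [-0.001 -0.    -1.   ]
```

View pics/g1.png

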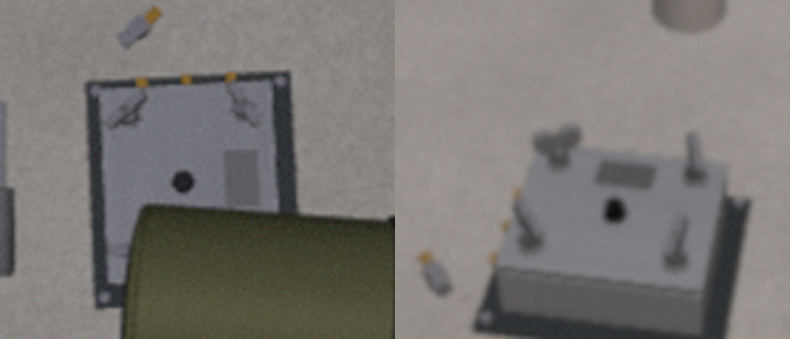

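View pics/topend.png

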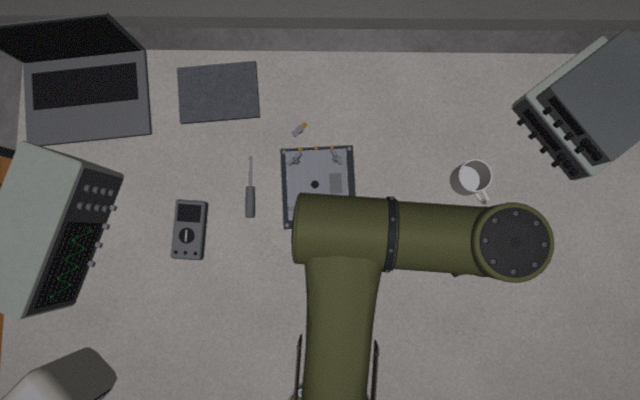

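All four wings have turned to their expected angles. The cap still stands at (614,211), and the loose items in view look unmoved. I'm handing in the job.

```bash
python3 -c "
from station import order
print(order.job_done())"
```

```text
the job is handed in; nothing more can be done
None
```

I ran loose screws 1 and 3 down until they bit, about 6° into the gasket. With all four snug, I turned each one 42° further in cross order: 3, 1, 2, 4. The job was handed in at about 31 s, and the arm was clear of everything with no contact force.

- **Tightness:** I estimate screws 1 and 3 at about 0.83 to 0.95 rad past contact, and screws 2 and 4 at about 0.79 to 1.03 rad. These come from tool angle and wrist torque. Torque was about 0.03 to 0.06 N m running free and 0.47 to 0.51 N m while tightening. I had no direct reading of the clamp angles.
- **Surroundings:** In the last pictures all four wings had turned to the expected angles in the side view, and the dust cap was still standing in place. The screwdriver, attenuator, multimeter and mug looked unmoved. The arm hid the parts tray in the last top view, so I could not confirm it, but the fingers never came lower than about 0.15 m away from the screws.
- **Disagreements:** The screw positions were 1 to 2 mm off the camera fit. The gripper rode up 1 to 4 mm as it closed on each wing. Both were within tolerance, and wrist forces at my checks stayed under 10 N.

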